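Sort the mortised rail pieces into the assembly trays

TASK

Sort the mortised pine pieces for assembly: the one with the long slot goes in the blue tray, the one with a single square mortise in the red tray, the one with two in the yellow tray and the one with three in the green tray. Lay each flat in the middle of its tray, along the tray's length, mortises facing up. Leave the two uncut blanks where they lie.

Things in the scene. Friction and masses are not known exactly. Their poses are not given: they have to be found in the camera images.
- piece_slot_mid (a point): Loose pale pine block, 90 long x 40 wide x 44 mm high, 60 to 110 g, lying flat on the bench, with one long slot mortise (60 x 16 mm, along the piece) cut 12 mm deep into its top face; seen from above as dark openings. Point at the block's centre, 22 mm above its underside; x along its length, y across its 40 mm width, z up.
- piece_one_mid (a point): Loose pale pine block, 90 long x 40 wide x 44 mm high, 60 to 110 g, lying flat on the bench, with one square mortise (18 x 18 mm, in the middle) cut 12 mm deep into its top face; seen from above as dark openings. Point at the block's centre, 22 mm above its underside; x along its length, y across its 40 mm width, z up.
- piece_two_mid (a point): Loose pale pine block, 90 long x 40 wide x 44 mm high, 60 to 110 g, lying flat on the bench, with two square mortises (18 x 18 mm) in a row cut 12 mm deep into its top face; seen from above as dark openings. Point at the block's centre, 22 mm above its underside; x along its length, y across its 40 mm width, z up.
- piece_three_mid (a point): Loose pale pine block, 90 long x 40 wide x 44 mm high, 60 to 110 g, lying flat on the bench, with three square mortises (18 x 18 mm) in a row cut 12 mm deep into its top face; seen from above as dark openings. Point at the block's centre, 22 mm above its underside; x along its length, y across its 40 mm width, z up.
- blank_a_mid (a point): Loose pale pine block, 90 long x 40 wide x 44 mm high, 60 to 110 g, lying flat on the bench, with a plain, uncut top: a blank that has no mortise. It stays where it is. Point at the block's centre, 22 mm above its underside; x along its length, y across its 40 mm width, z up.
- blank_b_mid (a point): Loose pale pine block, 90 long x 40 wide x 44 mm high, 60 to 110 g, lying flat on the bench, with a plain, uncut top: a blank that has no mortise. It stays where it is. Point at the block's centre, 22 mm above its underside; x along its length, y across its 40 mm width, z up.
- tray_blue_in (a point): Shallow blue painted tray fixed to the bench, 130 long x 78 wide x 14 mm high outside; walls 5 mm thick, floor 5 mm thick, so the inside is 120 x 68 mm and 9 mm deep. Point at the centre of the inner floor, 5 mm above the bench; x along its length, y across its width, z up.
- tray_red_in (a point): Shallow red painted tray fixed to the bench, 130 long x 78 wide x 14 mm high outside; walls 5 mm thick, floor 5 mm thick, so the inside is 120 x 68 mm and 9 mm deep. Point at the centre of the inner floor, 5 mm above the bench; x along its length, y across its width, z up.
- tray_yellow_in (a point): Shallow yellow painted tray fixed to the bench, 130 long x 78 wide x 14 mm high outside; walls 5 mm thick, floor 5 mm thick, so the inside is 120 x 68 mm and 9 mm deep. Point at the centre of the inner floor, 5 mm above the bench; x along its length, y across its width, z up.
- tray_green_in (a point): Shallow green painted tray fixed to the bench, 130 long x 78 wide x 14 mm high outside; walls 5 mm thick, floor 5 mm thick, so the inside is 120 x 68 mm and 9 mm deep. Point at the centre of the inner floor, 5 mm above the bench; x along its length, y across its width, z up.
Not all that is in view belongs to the job. What is shaped like the part that bears piece_three_mid but orange is not meant.

How it is judged:
At the end, for the whole second after the job is handed in: Each piece rests flat in its tray (slot blue, one red, two yellow, three green), mortises up, centre within 15 mm of the tray centre, length within 0.3 rad of the tray length (either way round), released, at rest; both blanks within 20 mm of their starts (horizontal distance between piece_slot_mid and tray_blue_in below 0.015 m and z of piece_slot_mid in the frame of tray_blue_in between 0.017 and 0.027 m and angle between each of piece_slot_mid, piece_one_mid, piece_two_mid, piece_three_mid's own z axis and vertical below 0.1 rad and angle between the x axis of piece_slot_mid and the x axis of tray_blue_in, either way round below 0.3 rad and linear speed of each of piece_slot, piece_one, piece_two, piece_three below 0.02 m/s and horizontal distance between piece_one_mid and tray_red_in below 0.015 m and z of piece_one_mid in the frame of tray_red_in between 0.017 and 0.027 m and angle between the x axis of piece_one_mid and the x axis of tray_red_in, either way round below 0.3 rad and horizontal distance between piece_two_mid and tray_yellow_in below 0.015 m and z of piece_two_mid in the frame of tray_yellow_in between 0.017 and 0.027 m and angle between the x axis of piece_two_mid and the x axis of tray_yellow_in, either way round below 0.3 rad and horizontal distance between piece_three_mid and tray_green_in below 0.015 m and z of piece_three_mid in the frame of tray_green_in between 0.017 and 0.027 m and angle between the x axis of piece_three_mid and the x axis of tray_green_in, either way round below 0.3 rad and distance of each of blank_a_mid, blank_b_mid from where it was at the start of the episode below 0.02 m); the robot touches nothing.
It fails at once if an uncut blank is pushed or carried off its place (more than 20 mm) (not (distance of blank_a_mid from where it was at the start of the episode below 0.02 m) or not (distance of blank_b_mid from where it was at the start of the episode below 0.02 m)).
It also fails if it takes over 106 s, if anything falls off the work surface, if the arm or the gripper's body presses on something with over 40 N, if the wrist force passes 120 N, or if a joint passes its speed limit or range.

ROBOT

A 7-joint arm with a two-finger parallel gripper is mounted at the origin on the work surface. World frame = base frame: x ahead of the robot, y to its left, z up, the work surface at z = 0. Lengths are in m, angles in rad, forces in N, time in s.
With the tool pointing down it reaches from about 0.4 to 0.85 m from the base axis. Payload 4.5 kg.
Tool frame: the origin (TCP) lies at the very end of the fingers, on their centre line; the grasp point (between the pads) lies 19 mm behind it (arm.grip_point_offset is the distance from the TCP to the grasp point, in m); z points along the fingers, y is the line along which they close (so a half turn about z gives the same grasp; the last joint's range is limited). The gripper opens to 85 mm and grips with 20 to 120 N. Pads are 22 mm wide; open, the fingers measure 114 mm over their backs; the gripper's body (76 mm by 85 mm) begins 54 mm behind the grasp point. The pads swing forward as they close: fully open they stand 13 mm farther back than shut.
Start: joints at [-1.155, 0.689, -0.195, 1.565, 0.157, 0.902, -0.215], TCP at [0.233, 0.58, 0.231] pointing down, gripper open.
Joint ranges: [-3.01, 3.01], [-0.46, 2.08], [-1.47, 1.51], [0.13, 2.56], [-1, 4.14], [0.04, 2.09], [-2.66, 2.66]. Speed limits (rad/s): [2.57, 2.57, 3.14, 3.14, 3.14, 3.14, 3.14].

INTERFACE

Orientations are given as a unit quaternion [x, y, z, w].
In Python, from bench import arm, eyes, hand_in, nets gives the robot as it stands.
- The arm moves only by the shell command python3 -m jog 'ROWS' [FORCE]. ROWS is a JSON object of lists of equal length, an entry for each row: "slide": the shift along the world's x, y, z normalised to -1 to 1, where 1 is 0.1 m, a list of three; "angular": the turn, a rotation vector about the world's x, y, z normalised to -1 to 1, where 1 is 180 degrees, a list of three; "hand": the opening, from -1 (shut) to 1 (fully open). A call has 1 to 10 rows; each row is the pose to reach, as a shift and turn from the pose commanded when the call began, turning the shorter way round; what a row does not reach only later rows make up. A row lasts 1/10 s, in which the tool goes at most 50 mm and 8.59 degrees, less where a joint would pass 70% of its speed; a pose out of reach is approached as far as the arm can. A call with a number of a shift or a turn outside -1 to 1 is refused whole. A call with a gripper value outside its range is refused whole. The fingers move at their own pace and stop on an object; FORCE is the grip in N (left out, the last holds). Time passes only in rows, so rows that repeat a pose let the fingers close. It gives the time, the measured TCP pose, the force, the opening and the grip force at its end, in the units of the state.
- arm.read_state(): the state, without advancing time (a new reading comes with each control period).
- eyes.camera(name): name is "scene" or "top" or "wrist"; returns a dict with "color" (480x640x3 uint8, red, green, blue), "range_z" (480x640 float32, m along the optical axis (not along the pixel's ray), 0 where there is no reading), "K" (3x3 intrinsics, pixels), "dist_coeffs" ([k1, k2, p1, p2, k3] as OpenCV has them; the pictures are not rectified), "extrinsics" (4x4, takes a point from camera to world coordinates). Camera axes: x right, y up, looking along -z (the intrinsics and any distortion apply to the point x, -y, -z); pixel columns grow to the right and rows downward; lengths in m; the calibration is good to about 2 mm. A picture is of the moment at which its call begins.
- hand_in(): hands the job in; it is judged then, once.
Trained networks look in a picture, given as the dict that the camera call returned (one of the last four; its "shot" number tells which), for a name from the list of things; names that differ only in an ending like _2 or _b are one class to them, and where a whole thing is asked for, a point or a joint stands for the part that bears it (a point fixed in the world has none). Each returns a list of dicts, best first, with "confidence" (0 to 1); they miss things now and then, are a little off and sometimes report something else, mostly with a low value. They report only what shows in the picture. A call takes as long as a camera call. They do not tell look-alikes from the thing itself.
- nets.boxes_of(picture, thing): "uv" ([column, row] in pixels, amid what is visible of it).
- nets.landmark_of(picture, thing): "uv" ([column, row] in pixels: a listed point, or the origin of a listed thing).
The state is a dict: "time": time; "joints": joint angles; "qvel": joint speeds; "joint_efforts": joint torques, N m; "position": TCP position; "ee_rot": TCP orientation; "ft_force": force on the tool from outside, world axes, zero at the start; "ft_torque": the same for the moment, N m; "gripper_width": finger opening in m; "finger_force": force on a finger pad.
Only numpy, scipy, OpenCV 4.12 (cv2) and the standard library are available. Lean on these libraries where they do the work, as an engineer would, in place of code of your own. Each camera call takes 0.05 s, during which the arm holds its last target. There are 200 camera calls.

## Working session

There is one attempt and no reset: what is moved stays moved. The work goes in short steps, Python scripts to look and compute and a shell command to move; the robot and the scene stay as the last step left them, time stands still between calls to the robot, and variables do not carry over. Pictures are saved under pics/ and viewed, at most 14 in all, crops included, and the job is handed in when it is done.

```bash
mkdir -p pics; ls
python3 - <<'E'
from bench import arm, eyes, nets
import cv2
s=arm.read_state();print({k:s[k] for k in('time','position','ee_rot','gripper_width')})
for n in('top','scene'):
    p=eyes.camera(n);cv2.imwrite(f'pics/{n}0.png',p['color'][...,::-1]);print(n,p['K'],p['dist_coeffs'],p['extrinsics'])
E
```

```text
pics
{'time': 0.0, 'position': array([0.23268139, 0.57936575, 0.23047962]), 'ee_rot': array([ 1.89682091e-01,  9.81845133e-01, -9.10473033e-04, -1.03266725e-04]), 'gripper_width': 0.0856618591123525}
top [[504.19104117   0.         319.21003813]
 [  0.         504.19104117 234.00757402]
 [  0.           0.           1.        ]] [-0.04643728  0.          0.          0.          0.        ] [[-0.0217924   0.99356956 -0.11110631  0.30417367]
 [-0.99975422 -0.02210989 -0.00162605  0.05942571]
 [-0.00407214  0.11104357  0.9938072   1.13016491]
 [ 0.          0.          0.          1.        ]]
scene [[593.15133406   0.         314.79823284]
 [  0.         593.15133406 240.48710174]
 [  0.           0.           1.        ]] [-0.0354916  0.         0.         0.         0.       ] [[-0.57401398 -0.62827186  0.5251499   1.17344467]
 [ 0.81869745 -0.42814672  0.38265503  0.62165972]
 [-0.01557018  0.64958822  0.76012677  1.11640344]
 [ 0.          0.          0.          1.        ]]
```

View pics/top0.png

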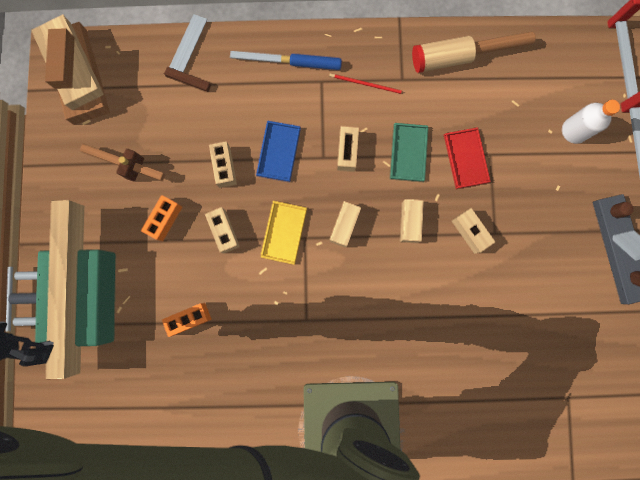

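View pics/scene0.png

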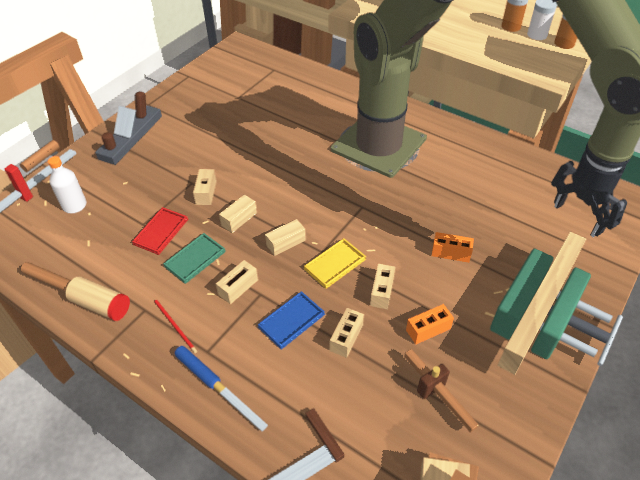

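Top view:
- Mortised pieces: three at (222,163), two at (221,230), slot at (347,148), one at (474,230).
- Blanks: (346,223) and (412,220).
- Trays: blue (279,151), green (410,152), red (467,158), yellow (285,232).
- Look-alikes for the three-mortise piece: the orange blocks at (160,217) and (186,319). I choose the pine one at (222,163).

The scene view agrees with this.

```bash
cat > h.py <<'E'
import numpy as np, cv2
from bench import arm, eyes, nets
def cloud(p):
    v,u=np.mgrid[:480,:640]; uv=np.stack([u,v],-1).reshape(-1,1,2).astype(float)
    n=cv2.undistortPoints(uv,p['K'],p['dist_coeffs']).reshape(480,640,2)
    d=p['range_z']; c=np.stack([n[...,0]*d,-n[...,1]*d,-d],-1)
    return c@p['extrinsics'][:3,:3].T+p['extrinsics'][:3,3]
def rect(pts):
    (c,(w,h),a)=cv2.minAreaRect((pts[:,:2]*1000).astype(np.float32))
    if w<h: w,h,a=h,w,a+90
    return np.round(c,1),round(w),round(h),round((a+90)%180-90,1)   # mm, long-axis angle deg
def block(p,W,seed,r=32,z=(.036,.056)):
    v,u=np.mgrid[:480,:640]
    m=(np.hypot(u-seed[0],v-seed[1])<r)&(W[...,2]>z[0])&(W[...,2]<z[1])
    k=cv2.connectedComponentsWithStats(m.astype(np.uint8))
    m=k[1]==1+np.argmax(k[2][1:,4]); return rect(W[m]),round(float(np.median(W[m][:,2])),4)
def tray(p,W,seed,h):
    hsv=cv2.cvtColor(p['color'],cv2.COLOR_RGB2HSV).astype(int); v,u=np.mgrid[:480,:640]
    m=(np.hypot(u-seed[0],v-seed[1])<42)&(abs((hsv[...,0]-h+90)%180-90)<9)&(hsv[...,1]>130)&(hsv[...,2]>40)&(p['range_z']>0)
    m=cv2.morphologyEx(m.astype(np.uint8),cv2.MORPH_OPEN,np.ones((3,3)))>0
    return rect(W[m]),round(float(np.median(W[m][:,2])),4)
P=dict(slot=(347,148),one=(474,230),two=(221,230),three=(222,163),blank_a=(346,223),blank_b=(412,220))
T=dict(blue=(279,151),red=(467,158),yellow=(285,232),green=(410,152))
E
python3 - <<'E'
from h import *
p=eyes.camera('top');W=cloud(p)
for k,s in P.items(): print(k,block(p,W,s))
hsv=cv2.cvtColor(p['color'],cv2.COLOR_RGB2HSV)
for k,s in T.items(): h=int(np.median(hsv[s[1]-5:s[1]+6,s[0]-5:s[0]+6,0])); print(k,h,tray(p,W,s,h))
for k in ['slot','one','two','three']: print(k,[(np.round(b['uv']),round(b['confidence'],2)) for b in nets.landmark_of(p,f'piece_{k}_mid')][:4])
for k in T: print(k,[(np.round(b['uv']),round(b['confidence'],2)) for b in nets.landmark_of(p,f'tray_{k}_in')][:2])
c=p['color'][110:270,130:510,::-1];cv2.imwrite('pics/c1.png',cv2.resize(c,None,fx=2.1,fy=2.1,interpolation=2))
E
```

```text
slot ((array([618.2,  -6.8]), 92, 40, -5.9), 0.0453)
one ((array([ 427.4, -278.3]), 90, 43, 34.2), 0.0454)
two ((array([440.9, 275.6]), 89, 41, 22.2), 0.0455)
three ((array([589.1, 274.8]), 92, 41, 10.3), 0.0453)
blank_a ((array([447.,   4.]), 91, 40, -21.6), 0.0457)
blank_b ((array([ 452.5, -143.8]), 88, 41, -5.4), 0.0456)
blue 109 ((array([622.3, 150.9]), 130, 77, -11.7), 0.0075)
red 1 ((array([ 599.7, -282.2]), 135, 88, 9.6), 0.0074)
yellow 24 ((array([436.7, 142.3]), 134, 83, -13.5), 0.0073)
green 76 ((array([0., 0.]), 0, 0, 0.0), nan)
slot [(array([349., 148.]), 0.72), (array([411., 221.]), 0.19)]
one [(array([470., 230.]), 0.6)]
two [(array([219., 233.]), 0.93)]
three [(array([161., 218.]), 0.75), (array([220., 163.]), 0.74), (array([186., 318.]), 0.63)]
blue [(array([279., 153.]), 0.65)]
red [(array([466., 156.]), 0.63)]
yellow [(array([284., 234.]), 0.95)]
green [(array([407., 150.]), 0.75), (array([224., 164.]), 0.71)]
  return _methods._mean(a, axis=axis, dtype=dtype,
  ret = ret.dtype.type(ret / rcount)
```

View pics/c1.png

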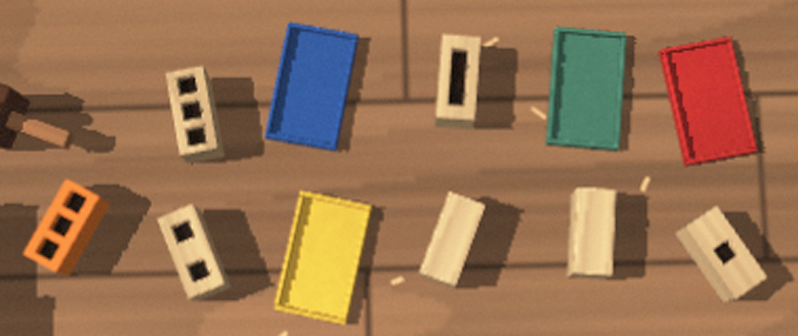

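The crop confirms the choices: pine three-mortise at left, slot and one-mortise as listed, with the orange block excluded. Next I tidy the tray fits.

Run:
```python
from h import *
p=eyes.camera('top');W=cloud(p)
hsv=cv2.cvtColor(p['color'],cv2.COLOR_RGB2HSV).astype(int); v,u=np.mgrid[:480,:640]
for k,s in T.items():
    c=hsv[s[1],s[0]]; print(k,c,end=' ')
    m=(np.hypot(u-s[0],v-s[1])<40)&(abs((hsv[...,0]-c[0]+90)%180-90)<9)&(hsv[...,1]>c[1]*.65)&(p['range_z']>0)&(W[...,2]<.025)
    m=cv2.morphologyEx(m.astype(np.uint8),cv2.MORPH_OPEN,np.ones((5,5)))
    q=cv2.connectedComponentsWithStats(m); m=q[1]==q[1][s[1],s[0]]
    print(rect(W[m]))
```

```text
blue [109 168 165] (array([621.9, 150.6]), 131, 78, -11.7)
red [  1 193 204] (array([ 599.5, -281.5]), 136, 87, 9.5)
yellow [ 24 172 245] (array([437. , 142.3]), 134, 83, -13.7)
green [ 76 100 135] (array([ 612.4, -148.3]), 130, 79, -6.0)
```

```bash
python3 -m jog '{"slide":[[0.5,-0.4,0],[1,-0.8,0],[1,-1,0]],"angular":[[0,0,0.05],[0,0,0.09],[0,0,0.13]],"hand":[1,1,1]}' 40
```

```text
time: 0.9
position: [0.3365, 0.479, 0.2312]
ee_rot: [-0.015, 1.0, 0.0, 0.001]
ft_force: [1.2, -0.6, -0.0]
gripper_width: 0.0856
finger_force: 0.0
```

```bash
J="python3 -m jog"
$J '{"slide":[[0.4,-0.3,-0.2],[0.8,-0.6,-0.3],[1,-0.8,-0.4]],"angular":[[0,0,0.048],[0,0,0.048],[0,0,0.048]],"hand":[1,1,1]}' >/dev/null
$J '{"slide":[[0.4,-0.3,-0.2],[0.8,-0.6,-0.3],[1,-0.7,-0.4]],"angular":[[0,0,0],[0,0,0],[0,0,0]],"hand":[1,1,1]}' >/dev/null
$J '{"slide":[[0.4,-0.4,-0.2],[0.52,-0.54,-0.3],[0.52,-0.54,-0.3],[0.52,-0.54,-0.3]],"angular":[[0,0,0],[0,0,0],[0,0,0],[0,0,0]],"hand":[1,1,1,1]}'
python3 - <<'E'
from h import *
p=eyes.camera('wrist');cv2.imwrite('pics/w1.png',p['color'][...,::-1]);W=cloud(p)
m=(W[...,2]>.036)&(W[...,2]<.05)&(p['range_z']>0);q=cv2.connectedComponentsWithStats(m.astype(np.uint8))
for i in range(1,q[0]):
    if q[2][i,4]>800: print(rect(W[q[1]==i]),np.round(q[3][i]))
E
```

```text
time: 1.9
position: [0.585, 0.2755, 0.1209]
ee_rot: [-0.088, 0.996, 0.0, -0.0]
ft_force: [0.4, 0.1, -0.3]
gripper_width: 0.0852
finger_force: 0.0
(array([456.4, 281.2]), 57, 40, 21.4) [372.  46.]
(array([470.9, 410.2]), 92, 42, -29.2) [569. 108.]
(array([590. , 274.2]), 91, 40, 9.9) [322. 248.]
(array([576.3, 439.7]), 73, 61, 68.9) [560. 277.]
```

View pics/w1.png

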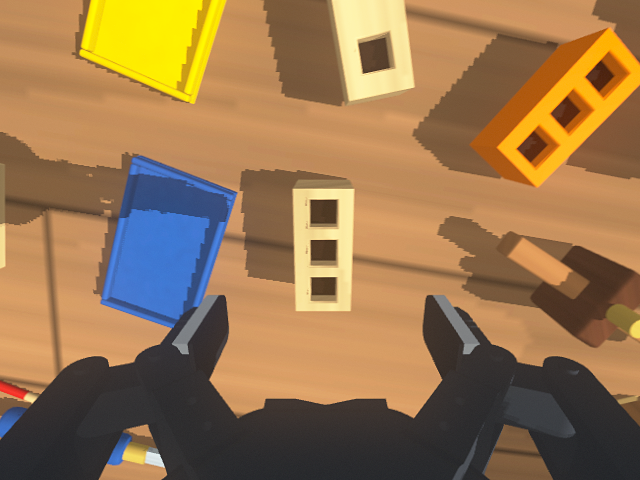

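The wrist view shows the three-mortise piece at (322,248) between the fingers, and its measured pose agrees with the top camera. I grasp it now.

```bash
J="python3 -m jog"
$J '{"slide":[[0.05,-0.01,-0.4],[0.05,-0.01,-0.7],[0.05,-0.01,-0.9],[0.05,-0.01,-1]],"angular":[[0,0,0],[0,0,0],[0,0,0],[0,0,0]],"hand":[1,1,1,1]}' >/dev/null
$J '{"slide":[[0,0,-0.09],[0,0,-0.09],[0,0,-0.09],[0,0,-0.09],[0,0,-0.09],[0,0,-0.09],[0,0,-0.09],[0,0,-0.09]],"angular":[[0,0,0],[0,0,0],[0,0,0],[0,0,0],[0,0,0],[0,0,0],[0,0,0],[0,0,0]],"hand":[1,1,-1,-1,-1,-1,-1,-1]}' 40
$J '{"slide":[[0,0,0],[0,0,0.3],[0,0,0.6],[0,0,0.9],[0,0,0.9]],"angular":[[0,0,0],[0,0,0],[0,0,0],[0,0,0],[0,0,0]],"hand":[-1,-1,-1,-1,-1]}'
```

```text
time: 3.15
position: [0.5905, 0.2754, 0.0133]
ee_rot: [-0.089, 0.996, 0.0, 0.001]
ft_force: [-0.2, -0.4, 6.0]
gripper_width: 0.0389
finger_force: 42.4
time: 3.65
position: [0.5923, 0.2767, 0.1064]
ee_rot: [-0.088, 0.996, 0.002, 0.003]
ft_force: [1.4, 0.6, -0.5]
gripper_width: 0.0393
finger_force: 41.6
```

```bash
J="python3 -m jog"
$J '{"slide":[[0,-0.3,0],[0,-0.7,0],[0,-1,0]],"angular":[[0,0,-0.03],[0,0,-0.06],[0,0,-0.09]],"hand":[-1,-1,-1]}' >/dev/null
$J '{"slide":[[0.1,-0.5,0],[0.1,-1,0]],"angular":[[0,0,0],[0,0,0]],"hand":[-1,-1]}' >/dev/null
$J '{"slide":[[0.1,-0.5,0],[0.1,-1,0]],"angular":[[0,0,0],[0,0,0]],"hand":[-1,-1]}' >/dev/null
$J '{"slide":[[0,-0.5,0],[0,-1,0]],"angular":[[0,0,0],[0,0,0]],"hand":[-1,-1]}' >/dev/null
$J '{"slide":[[0,-0.2,0],[0,-0.24,0],[0,-0.24,0],[0,-0.24,0]],"angular":[[0,0,0],[0,0,0],[0,0,0],[0,0,0]],"hand":[-1,-1,-1,-1]}'
python3 - <<'E'
from h import *
p=eyes.camera('wrist');cv2.imwrite('pics/w2.png',p['color'][...,::-1]);W=cloud(p)
print(np.round(W[20:460:40,320],3).tolist())
E
```

```text
time: 4.95
position: [0.6099, -0.144, 0.1019]
ee_rot: [0.051, 0.999, 0.001, -0.0]
ft_force: [-0.8, 0.5, -1.6]
gripper_width: 0.0394
finger_force: 41.5
[[0.478, -0.133, 0.044], [0.497, -0.135, 0.043], [0.514, -0.137, -0.0], [0.54, -0.14, 0.001], [0.567, -0.143, 0.004], [0.564, -0.141, 0.127], [0.581, -0.143, 0.123], [0.593, -0.144, 0.133], [0.618, -0.147, 0.122], [0.638, -0.149, 0.122], [0.599, -0.144, 0.182]]
```

View pics/w2.png

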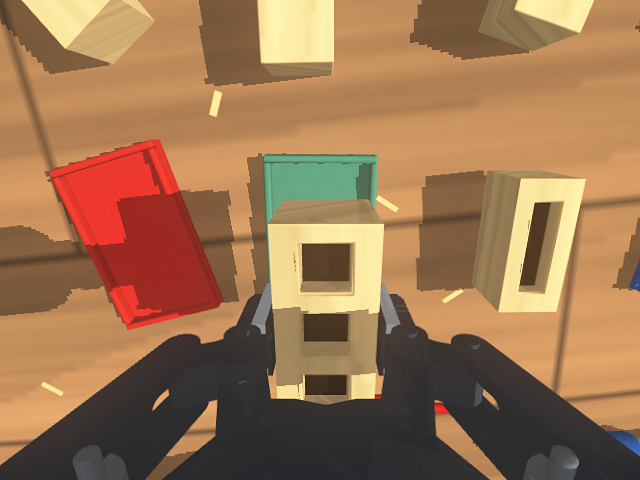

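The three-mortise piece hangs level over the green tray in the wrist view, at about (325,300). I lower and release.

```bash
J="python3 -m jog"
$J '{"slide":[[0.03,-0.04,-0.3],[0.03,-0.04,-0.5],[0.03,-0.04,-0.65],[0.03,-0.04,-0.75],[0.03,-0.04,-0.82],[0.03,-0.04,-0.82],[0.03,-0.04,-0.82]],"angular":[[0,0,0],[0,0,0],[0,0,0],[0,0,0],[0,0,0],[0,0,0],[0,0,0]],"hand":[-1,-1,-1,-1,-1,-1,-1]}'
$J '{"slide":[[0,0,0],[0,0,0],[0,0,0],[0,0,0],[0,0,0]],"angular":[[0,0,0],[0,0,0],[0,0,0],[0,0,0],[0,0,0]],"hand":[0.7,0.7,0.7,0.7,0.7]}'
$J '{"slide":[[0,0,0.2],[0,0,0.5],[0,0,1]],"angular":[[0,0,0],[0,0,0],[0,0,0]],"hand":[0.7,0.7,0.7]}'
python3 - <<'E'
from h import *
p=eyes.camera('wrist');cv2.imwrite('pics/w3.png',p['color'][...,::-1]);W=cloud(p)
m=(W[...,2]>.036)&(W[...,2]<.06)&(p['range_z']>0);q=cv2.connectedComponentsWithStats(m.astype(np.uint8))
for i in range(1,q[0]):
    if q[2][i,4]>800: print(rect(W[q[1]==i]),np.round(q[3][i]))
E
```

```text
time: 5.7
position: [0.6134, -0.1509, 0.0208]
ee_rot: [0.053, 0.999, 0.0, 0.001]
ft_force: [0.4, 0.2, -1.6]
gripper_width: 0.0391
finger_force: 41.6
time: 6.2
position: [0.6129, -0.1511, 0.0205]
ee_rot: [0.053, 0.999, 0.0, 0.0]
ft_force: [-0.2, 0.7, -0.3]
gripper_width: 0.0725
finger_force: 0.0
time: 6.5
position: [0.6104, -0.1508, 0.1187]
ee_rot: [0.052, 0.999, 0.0, -0.003]
ft_force: [0.9, 0.2, 0.0]
gripper_width: 0.0725
finger_force: 0.0
(array([ 450.1, -265. ]), 41, 39, -58.1) [103.  20.]
(array([ 479.6, -146.6]), 41, 36, 83.8) [309.  34.]
(array([480.3,  -9.8]), 41, 22, 70.1) [545.  17.]
(array([619.4,  -7.1]), 91, 42, -5.2) [533. 234.]
(array([ 612.9, -150.9]), 91, 40, -6.0) [326. 248.]
```

View pics/w3.png

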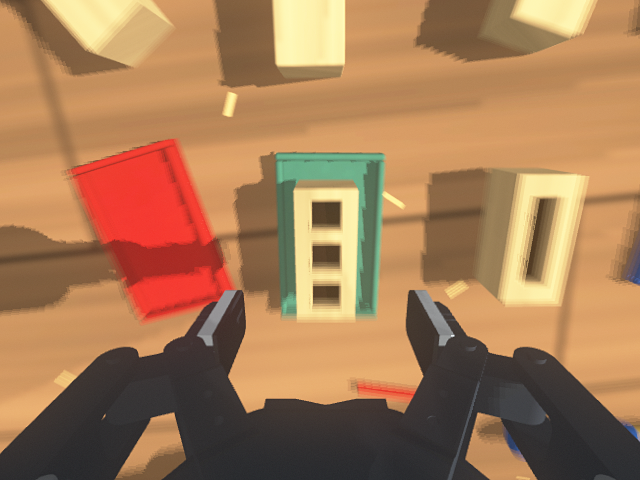

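The three-mortise piece sits in green (326,248), within about 3 mm of the centre. Next the slot piece at (619,-7) mm goes to blue.

```bash
J="python3 -m jog"
$J '{"slide":[[0,0.4,0],[0.05,0.8,0],[0.08,1,0]],"angular":[[0,0,0],[0,0,0],[0,0,0]],"hand":[1,1,1]}' >/dev/null
$J '{"slide":[[0,0.35,0],[0,0.44,0],[0,0.44,0],[0,0.44,0],[0,0.44,0]],"angular":[[0,0,0],[0,0,0],[0,0,0],[0,0,0],[0,0,0]],"hand":[1,1,1,1,1]}'
$J '{"slide":[[0,0,-0.4],[0,0,-0.7],[0,0,-0.9],[0,0,-1],[0,0,-1]],"angular":[[0,0,0],[0,0,0],[0,0,0],[0,0,0],[0,0,0]],"hand":[1,1,1,1,1]}'
$J '{"slide":[[0,0,-0.08],[0,0,-0.08],[0,0,-0.08],[0,0,-0.08],[0,0,-0.08],[0,0,-0.08],[0,0,-0.08],[0,0,-0.08]],"angular":[[0,0,0],[0,0,0],[0,0,0],[0,0,0],[0,0,0],[0,0,0],[0,0,0],[0,0,0]],"hand":[1,1,-1,-1,-1,-1,-1,-1]}' 40
```

```text
time: 7.35
position: [0.6208, -0.0097, 0.1201]
ee_rot: [0.054, 0.999, -0.001, -0.0]
ft_force: [-0.5, -0.9, -0.6]
gripper_width: 0.0856
finger_force: 0.0
time: 7.85
position: [0.62, -0.0084, 0.0191]
ee_rot: [0.053, 0.999, -0.0, -0.001]
ft_force: [0.2, -0.7, 0.1]
gripper_width: 0.0854
finger_force: 0.0
time: 8.65
position: [0.6213, -0.0069, 0.0129]
ee_rot: [0.053, 0.999, 0.0, 0.001]
ft_force: [-0.7, 0.5, 4.9]
gripper_width: 0.0396
finger_force: 42.1
```

```bash
J="python3 -m jog"
$J '{"slide":[[0,0,0.3],[0,0,0.6],[0,0,0.8],[0,0.4,0.8],[0,0.8,0.8],[0,1,0.8]],"angular":[[0,0,0],[0,0,0],[0,0,0],[0,0,-0.031],[0,0,-0.031],[0,0,-0.031]],"hand":[-1,-1,-1,-1,-1,-1]}' >/dev/null
$J '{"slide":[[0,0.4,0],[0.03,0.57,0],[0.03,0.57,0],[0.03,0.57,0],[0.03,0.57,0],[0.03,0.57,0]],"angular":[[0,0,0],[0,0,0],[0,0,0],[0,0,0],[0,0,0],[0,0,0]],"hand":[-1,-1,-1,-1,-1,-1]}'
```

```text
time: 9.85
position: [0.6241, 0.1474, 0.0921]
ee_rot: [0.103, 0.995, -0.001, -0.0]
ft_force: [-0.1, 0.5, -1.0]
gripper_width: 0.0395
finger_force: 41.5
```

```bash
J="python3 -m jog"
$J '{"slide":[[0,0.03,-0.3],[0,0.03,-0.5],[0,0.03,-0.6],[0,0.03,-0.68],[0,0.03,-0.73],[0,0.03,-0.73],[0,0.03,-0.73]],"angular":[[0,0,0],[0,0,0],[0,0,0],[0,0,0],[0,0,0],[0,0,0],[0,0,0]],"hand":[-1,-1,-1,-1,-1,-1,-1]}'
$J '{"slide":[[0,0,0],[0,0,0],[0,0,0],[0,0,0],[0,0,0]],"angular":[[0,0,0],[0,0,0],[0,0,0],[0,0,0],[0,0,0]],"hand":[0.7,0.7,0.7,0.7,0.7]}'
$J '{"slide":[[0,0,0.2],[0,0,0.5],[0,0,1],[0,0,1],[0,0,1]],"angular":[[0,0,0],[0,0,0],[0,0,0],[0,0,0],[0,0,0]],"hand":[0.7,0.7,0.7,0.7,0.7]}'
python3 - <<'E'
from h import *
p=eyes.camera('wrist');cv2.imwrite('pics/w4.png',p['color'][...,::-1]);W=cloud(p)
m=(W[...,2]>.036)&(W[...,2]<.06)&(p['range_z']>0);q=cv2.connectedComponentsWithStats(m.astype(np.uint8))
for i in range(1,q[0]):
    if q[2][i,4]>800: print(rect(W[q[1]==i]),np.round(q[3][i]))
E
```

```text
time: 10.55
position: [0.6244, 0.1531, 0.02]
ee_rot: [0.101, 0.995, 0.0, 0.001]
ft_force: [1.4, -0.2, -0.2]
gripper_width: 0.0393
finger_force: 41.5
time: 11.05
position: [0.6239, 0.153, 0.0194]
ee_rot: [0.101, 0.995, 0.0, 0.0]
ft_force: [1.0, 1.1, -0.8]
gripper_width: 0.0721
finger_force: 0.0
time: 11.55
position: [0.6248, 0.1532, 0.1208]
ee_rot: [0.101, 0.995, 0.001, 0.001]
ft_force: [0.4, -0.2, -0.8]
gripper_width: 0.0726
finger_force: 0.0
(array([465. ,   2.6]), 58, 33, -23.0) [29. 49.]
(array([622.8, 153.5]), 91, 40, -11.4) [325. 239.]
```

View pics/w4.png

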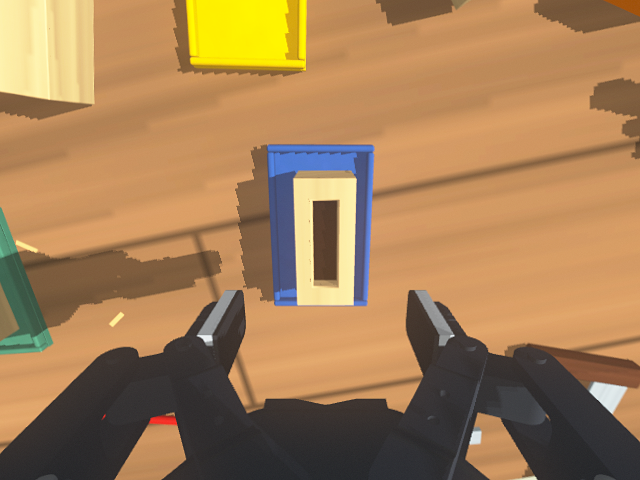

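The slot piece is in blue (325,239), about 3 mm off centre. Next is the two-mortise piece.

```bash
J="python3 -m jog"
$J '{"slide":[[-0.3,0.2,0],[-0.6,0.4,0],[-0.9,0.6,0]],"angular":[[0,0,0.045],[0,0,0.09],[0,0,0.13]],"hand":[1,1,1]}' >/dev/null
$J '{"slide":[[-0.4,0.3,0],[-0.8,0.5,0],[-0.94,0.62,0],[-0.94,0.62,0],[-0.94,0.62,0],[-0.94,0.62,0]],"angular":[[0,0,0.04],[0,0,0.057],[0,0,0.057],[0,0,0.057],[0,0,0.057],[0,0,0.057]],"hand":[1,1,1,1,1,1]}'
python3 - <<'E'
from h import *
p=eyes.camera('wrist');W=cloud(p)
m=(W[...,2]>.036)&(W[...,2]<.06)&(p['range_z']>0);q=cv2.connectedComponentsWithStats(m.astype(np.uint8))
for i in range(1,q[0]):
    if q[2][i,4]>800: print(rect(W[q[1]==i]),np.round(q[3][i]))
E
```

```text
time: 12.5
position: [0.4411, 0.2734, 0.1186]
ee_rot: [-0.19, 0.982, -0.001, -0.0]
ft_force: [0.8, 0.4, -0.8]
gripper_width: 0.0851
finger_force: 0.0
(array([257.8, 355.6]), 89, 23, -66.5) [567.  23.]
(array([441. , 275.1]), 91, 40, 21.3) [328. 243.]
(array([447.5, 423.4]), 43, 37, 61.0) [507. 321.]
(array([582.8, 155.4]), 29, 14, 77.6) [115. 351.]
```

```bash
J="python3 -m jog"
$J '{"slide":[[0,0.02,-0.4],[0,0.02,-0.7],[0,0.02,-0.9],[0,0.02,-1],[0,0.02,-1]],"angular":[[0,0,0],[0,0,0],[0,0,0],[0,0,0],[0,0,0]],"hand":[1,1,1,1,1]}'>/dev/null
$J '{"slide":[[0,0,-0.06],[0,0,-0.06],[0,0,-0.06],[0,0,-0.06],[0,0,-0.06],[0,0,-0.06],[0,0,-0.06],[0,0,-0.06]],"angular":[[0,0,0],[0,0,0],[0,0,0],[0,0,0],[0,0,0],[0,0,0],[0,0,0],[0,0,0]],"hand":[1,1,-1,-1,-1,-1,-1,-1]}' 40
$J '{"slide":[[0,0,0.3],[0,0,0.6],[0,0,0.8],[0,-0.4,0.8],[0,-0.8,0.8],[0,-1,0.8],[0,-1,0.8],[0,-1,0.8]],"angular":[[0,0,0],[0,0,0],[0,0,0],[0,0,-0.04],[0,0,-0.08],[0,0,-0.12],[0,0,-0.16],[0,0,-0.195]],"hand":[-1,-1,-1,-1,-1,-1,-1,-1]}' >/dev/null
$J '{"slide":[[0,-0.33,0],[0,-0.33,0],[0,-0.33,0],[0,-0.33,0],[0,-0.33,0]],"angular":[[0,0,0],[0,0,0],[0,0,0],[0,0,0],[0,0,0]],"hand":[-1,-1,-1,-1,-1]}'
```

```text
time: 13.85
position: [0.4401, 0.277, 0.0139]
ee_rot: [-0.191, 0.982, 0.0, 0.0]
ft_force: [-0.5, -0.3, 5.2]
gripper_width: 0.0394
finger_force: 41.5
time: 15.15
position: [0.4399, 0.145, 0.0933]
ee_rot: [0.113, 0.994, 0.001, 0.0]
ft_force: [-0.4, -0.5, -0.1]
gripper_width: 0.0394
finger_force: 40.9
```

```bash
J="python3 -m jog"
$J '{"slide":[[-0.03,-0.03,-0.3],[-0.03,-0.03,-0.5],[-0.03,-0.03,-0.6],[-0.03,-0.03,-0.68],[-0.03,-0.03,-0.73],[-0.03,-0.03,-0.73],[-0.03,-0.03,-0.73]],"angular":[[0,0,0],[0,0,0],[0,0,0],[0,0,0],[0,0,0],[0,0,0],[0,0,0]],"hand":[-1,-1,-1,-1,-1,-1,-1]}'
$J '{"slide":[[0,0,0],[0,0,0],[0,0,0],[0,0,0],[0,0,0]],"angular":[[0,0,0],[0,0,0],[0,0,0],[0,0,0],[0,0,0]],"hand":[0.7,0.7,0.7,0.7,0.7]}'
$J '{"slide":[[0,0,0.2],[0,0,0.5],[0,0,1],[0,0,1],[0,0,1]],"angular":[[0,0,0],[0,0,0],[0,0,0],[0,0,0],[0,0,0]],"hand":[0.7,0.7,0.7,0.7,0.7]}'
python3 - <<'E'
from h import *
p=eyes.camera('wrist');cv2.imwrite('pics/w5.png',p['color'][...,::-1]);W=cloud(p)
m=(W[...,2]>.036)&(W[...,2]<.06)&(p['range_z']>0);q=cv2.connectedComponentsWithStats(m.astype(np.uint8))
for i in range(1,q[0]):
    if q[2][i,4]>800: print(rect(W[q[1]==i]),np.round(q[3][i]))
E
```

```text
time: 15.85
position: [0.4371, 0.1411, 0.0207]
ee_rot: [0.114, 0.994, 0.0, 0.0]
ft_force: [-0.6, 0.4, -1.3]
gripper_width: 0.0394
finger_force: 40.9
time: 16.35
position: [0.4369, 0.141, 0.0204]
ee_rot: [0.114, 0.994, 0.0, 0.0]
ft_force: [0.1, -0.1, 0.6]
gripper_width: 0.0727
finger_force: 0.0
time: 16.85
position: [0.4376, 0.141, 0.1214]
ee_rot: [0.114, 0.993, 0.001, 0.001]
ft_force: [-0.0, 0.6, -0.2]
gripper_width: 0.0728
finger_force: 0.0
(array([437. , 141.2]), 91, 40, -13.1) [325. 241.]
(array([447.6,   3.8]), 91, 41, -22.2) [148. 292.]
(array([ 472.1, -126.1]), 61, 20, -24.1) [ 10. 362.]
```

View pics/w5.png

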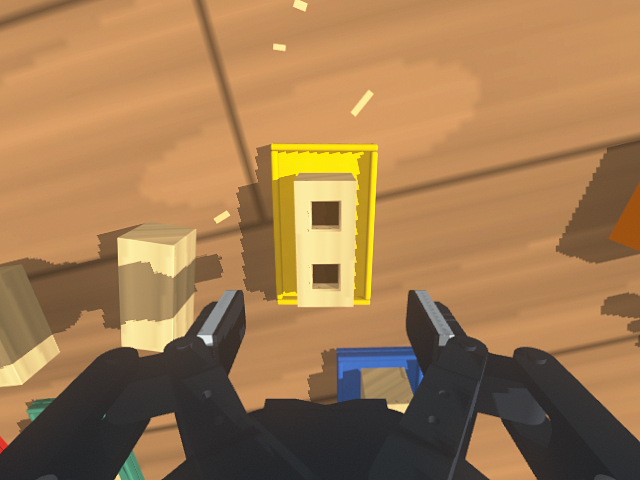

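The two-mortise piece is centred in yellow (325,241). Now the one-mortise piece.

```bash
J="python3 -m jog"
$J '{"slide":[[0,-0.3,0],[0,-0.7,0],[0,-1,0]],"angular":[[0,0,0.03],[0,0,0.06],[0,0,0.09]],"hand":[1,1,1]}' >/dev/null
$J '{"slide":[[0,-0.4,0],[0,-0.7,0],[0,-1,0]],"angular":[[0,0,0.03],[0,0,0.06],[0,0,0.09]],"hand":[1,1,1]}' >/dev/null
$J '{"slide":[[0,-0.4,0],[0,-0.7,0],[0,-1,0]],"angular":[[0,0,0.03],[0,0,0.06],[0,0,0.083]],"hand":[1,1,1]}' >/dev/null
$J '{"slide":[[0,-0.4,0],[-0.05,-0.8,0],[-0.1,-1,0]],"angular":[[0,0,0],[0,0,0],[0,0,0]],"hand":[1,1,1]}' >/dev/null
$J '{"slide":[[0,-0.19,0],[0,-0.19,0],[0,-0.19,0],[0,-0.19,0]],"angular":[[0,0,0],[0,0,0],[0,0,0],[0,0,0]],"hand":[1,1,1,1]}'
python3 - <<'E'
from h import *
p=eyes.camera('wrist');cv2.imwrite('pics/w6.png',p['color'][...,::-1]);W=cloud(p)
m=(W[...,2]>.036)&(W[...,2]<.06)&(p['range_z']>0);q=cv2.connectedComponentsWithStats(m.astype(np.uint8))
for i in range(1,q[0]):
    if q[2][i,4]>800: print(rect(W[q[1]==i]),np.round(q[3][i]))
E
```

```text
time: 18.5
position: [0.4269, -0.2761, 0.1197]
ee_rot: [-0.296, 0.955, 0.001, -0.0]
ft_force: [-0.6, 0.9, -0.5]
gripper_width: 0.0853
finger_force: 0.0
(array([ 427.1, -279.2]), 91, 40, 32.8) [321. 239.]
(array([ 475.1, -149.1]), 45, 37, -6.4) [416. 378.]
```

View pics/w6.png

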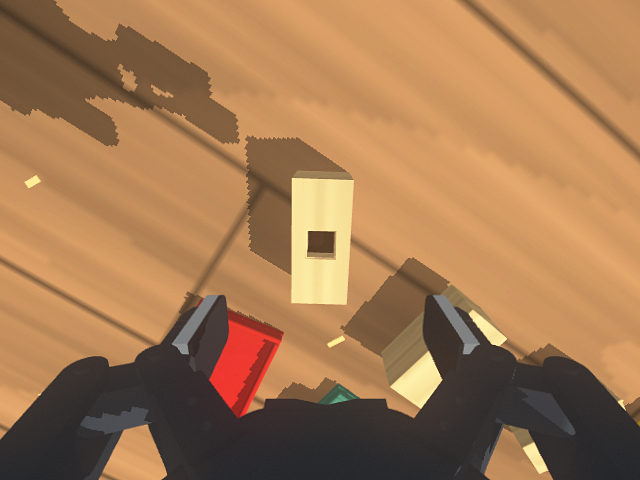

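The one-mortise piece is at (321,239) and the blank at (440,340) is clear of the fingers. I grasp it and carry it toward red.

```bash
J="python3 -m jog"
$J '{"slide":[[0,-0.03,-0.4],[0,-0.03,-0.7],[0,-0.03,-0.9],[0,-0.03,-1],[0,-0.03,-1]],"angular":[[0,0,-0.009],[0,0,-0.009],[0,0,-0.009],[0,0,-0.009],[0,0,-0.009]],"hand":[1,1,1,1,1]}'>/dev/null
$J '{"slide":[[0,0,-0.07],[0,0,-0.07],[0,0,-0.07],[0,0,-0.07],[0,0,-0.07],[0,0,-0.07],[0,0,-0.07],[0,0,-0.07]],"angular":[[0,0,0],[0,0,0],[0,0,0],[0,0,0],[0,0,0],[0,0,0],[0,0,0],[0,0,0]],"hand":[1,1,-1,-1,-1,-1,-1,-1]}' 40
$J '{"slide":[[0,0,0.3],[0,0,0.6],[0,0,0.9],[0.4,0,0.9],[0.8,0,0.9],[1,0,0.9]],"angular":[[0,0,0],[0,0,0],[0,0,0],[0,0,-0.04],[0,0,-0.08],[0,0,-0.12]],"hand":[-1,-1,-1,-1,-1,-1]}' >/dev/null
$J '{"slide":[[0.3,0,0],[0.6,0,0],[0.72,0,0],[0.72,0,0],[0.72,0,0],[0.72,0,0]],"angular":[[0,0,-0.012],[0,0,-0.012],[0,0,-0.012],[0,0,-0.012],[0,0,-0.012],[0,0,-0.012]],"hand":[-1,-1,-1,-1,-1,-1]}'
python3 - <<'E'
from h import *
p=eyes.camera('wrist');cv2.imwrite('pics/w7.png',p['color'][...,::-1])
E
```

```text
time: 19.85
position: [0.4271, -0.2812, 0.0138]
ee_rot: [-0.281, 0.96, -0.0, 0.0]
ft_force: [-1.4, 0.8, 5.6]
gripper_width: 0.0396
finger_force: 41.5
time: 21.05
position: [0.5971, -0.2815, 0.1029]
ee_rot: [-0.077, 0.997, 0.0, -0.001]
ft_force: [-0.5, -0.9, -1.1]
gripper_width: 0.0393
finger_force: 40.9
```

View pics/w7.png

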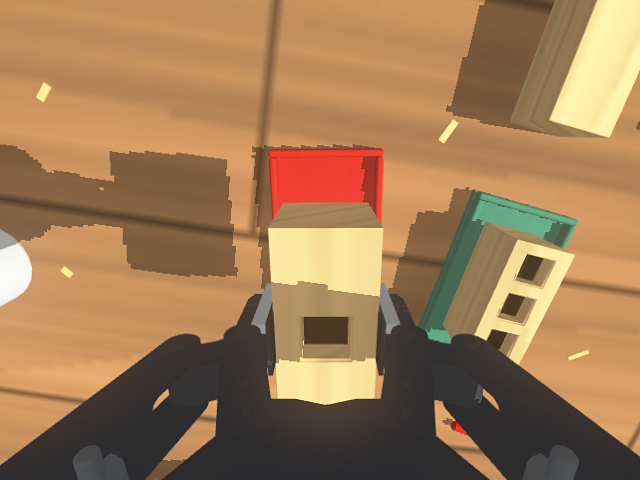

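The one-mortise piece is held level, lined up over red in the wrist view at about (325,300). I lower and release.

```bash
J="python3 -m jog"
$J '{"slide":[[0.02,0,-0.3],[0.02,0,-0.5],[0.02,0,-0.65],[0.02,0,-0.75],[0.02,0,-0.82],[0.02,0,-0.82],[0.02,0,-0.82]],"angular":[[0,0,0.003],[0,0,0.003],[0,0,0.003],[0,0,0.003],[0,0,0.003],[0,0,0.003],[0,0,0.003]],"hand":[-1,-1,-1,-1,-1,-1,-1]}'
$J '{"slide":[[0,0,0],[0,0,0],[0,0,0],[0,0,0],[0,0,0]],"angular":[[0,0,0],[0,0,0],[0,0,0],[0,0,0],[0,0,0]],"hand":[0.7,0.7,0.7,0.7,0.7]}'
$J '{"slide":[[0,0,0.2],[0,0,0.5],[0,0,1],[0,0,1],[0,0,1]],"angular":[[0,0,0],[0,0,0],[0,0,0],[0,0,0],[0,0,0]],"hand":[0.7,0.7,0.7,0.7,0.7]}'
$J '{"slide":[[0,-0.4,0.2],[0,-0.8,0.5],[0,-1,1],[0,-1,1],[0,-1,1]],"angular":[[0,0,0],[0,0,0],[0,0,0],[0,0,0],[0,0,0]],"hand":[0.7,0.7,0.7,0.7,0.7]}'
python3 - <<'E'
from h import *
p=eyes.camera('top');cv2.imwrite('pics/top2.png',p['color'][...,::-1]);W=cloud(p)
for k,s in {**T,'a':P['blank_a'],'b':P['blank_b']}.items(): print(k,block(p,W,s))
q=eyes.camera('wrist');cv2.imwrite('pics/w8.png',q['color'][...,::-1]);W=cloud(q)
m=(W[...,2]>.036)&(W[...,2]<.06)&(q['range_z']>0);c=cv2.connectedComponentsWithStats(m.astype(np.uint8))
for i in range(1,c[0]):
    if c[2][i,4]>800: print(rect(W[c[1]==i]),np.round(c[3][i]))
E
```

```text
time: 21.8
position: [0.6014, -0.2811, 0.0219]
ee_rot: [-0.082, 0.997, -0.0, 0.001]
ft_force: [0.0, -0.3, -0.4]
gripper_width: 0.0394
finger_force: 40.9
time: 22.3
position: [0.6009, -0.2811, 0.0214]
ee_rot: [-0.082, 0.997, -0.0, 0.0]
ft_force: [0.3, 0.3, -1.0]
gripper_width: 0.0723
finger_force: 0.0
time: 22.8
position: [0.6017, -0.2813, 0.1228]
ee_rot: [-0.082, 0.997, -0.001, 0.001]
ft_force: [-0.4, -0.3, 0.3]
gripper_width: 0.0727
finger_force: 0.0
time: 23.3
position: [0.6008, -0.3817, 0.2213]
ee_rot: [-0.082, 0.997, -0.0, 0.0]
ft_force: [-0.7, 1.1, -0.6]
gripper_width: 0.0727
finger_force: 0.0
blue ((array([621.6, 154.1]), 92, 41, -11.5), 0.0497)
red ((array([ 602.9, -279.4]), 91, 43, 9.1), 0.05)
yellow ((array([436.5, 141.4]), 91, 40, -12.9), 0.0499)
green ((array([ 612.2, -148.7]), 92, 41, -5.9), 0.0493)
a ((array([447.,   4.]), 90, 40, -21.5), 0.0457)
b ((array([ 452.5, -143.7]), 88, 41, -5.0), 0.0456)
(array([ 452.6, -144.7]), 91, 42, -4.3) [607.  97.]
(array([ 602.7, -280.8]), 91, 40, 9.8) [424. 230.]
(array([ 613. , -151.3]), 91, 44, -6.0) [543. 260.]
```

View pics/top2.png

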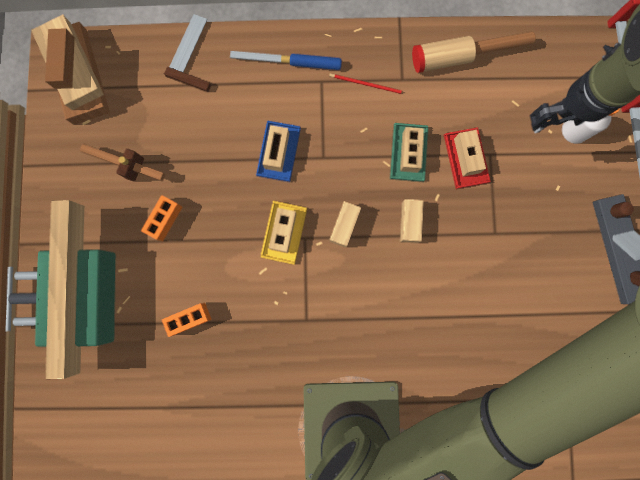

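View pics/w8.png

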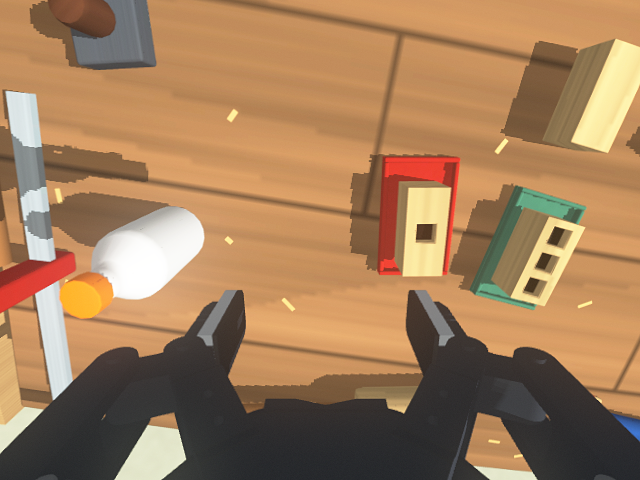

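The top view shows slot in blue (275,145), two in yellow (284,229), three in green (412,147) and one in red (470,153). All are within about 5 mm of centre and flat, and both blanks are unmoved. The wrist view shows the arm clear of everything.

```bash
python3 -c "from bench import hand_in;print(hand_in())"
```

```text
the job is handed in; nothing more can be done
None
```

I placed all four mortised pieces flat, mortises up, within about 5 mm of their tray centres by camera (slot in blue, one in red, two in yellow, three in green), left both blanks unmoved, and handed the job in at about 23 s; it returned no verdict.

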